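# Hang the ring spanner on the hook inside the tool locker

### The arm

A 7-joint arm with a two-finger parallel gripper is mounted at the origin on a cart in front of the work surface, level with it; the furniture and walls round the work are solid. World frame = base frame: x ahead of the robot, y to its left, z up, the work surface at z = 0. Lengths are in m, angles in rad, forces in N, time in s.
With the tool pointing down it reaches from about 0.35 to 0.9 m from the base axis. Payload 7.2 kg.
Tool frame: the origin (TCP) lies on the centre line of the jaws, within the pads' length; the fingertips stand 25 mm ahead of it and the grasp point (between the pads) lies 6 mm ahead of it; z points along the fingers, y is the line along which they close (so a half turn about z gives the same grasp; the last joint's range is limited). The gripper opens to 85 mm and grips with 20 to 120 N. Pads are 22 mm wide; open, the fingers measure 114 mm over their backs; the gripper's body (76 mm by 85 mm) begins 54 mm behind the grasp point. The pads swing forward as they close: fully open they stand 13 mm farther back than shut.
Start: joints at [1.085, 0.411, -0.013, 1.596, 0.006, 1.134, -0.082], TCP at [0.254, -0.571, 0.217] pointing down, gripper open.
Joint ranges: [-2.95, 2.95], [-0.29, 1.99], [-1.47, 1.44], [0.14, 2.54], [-1.03, 4.17], [0.13, 1.85], [-2.86, 2.86]. Speed limits (rad/s): [2.39, 2.39, 3.01, 3.01, 3.14, 3.14, 3.14].

### API

Orientations are given as [roll, pitch, yaw] about the fixed x, y, z axes, in that order (R = Rz(yaw) Ry(pitch) Rx(roll)).
In Python, from plant import sensors, cams, bot gives the robot as it stands.
- The arm moves only by the tool servo_tool, never from a script. Its argument "moves" is a list of rows, each a list of 5 numbers: the gripper's target within -1 to 1 (shut at 1, half-way at 0, fully open at -1), then the shift along the tool's x, y, z in cm, then the turn about the tool's z in degrees. A call has 1 to 5 rows; each row shifts and turns the commanded pose from where the row before left it, along the tool's axes as they then stand; what a row does not reach is not made up. A row lasts 1/8 s, in which the tool goes at most 62.5 mm and 10.7 degrees, less where a joint would pass 70% of its speed; a pose out of reach is approached as far as the arm can. A call with a gripper value outside its range is refused whole. The fingers move at their own pace and stop on an object; "newtons" is the grip in N (left out, the last holds). Time passes only in rows, so rows that do not move let the fingers close. It gives the time, the measured TCP pose, the force, the opening and the grip force at its end, in the units of the state.
- sensors.get_obs(): the state, without advancing time (a new reading comes with each control period).
- cams.snapshot(name): name is "scene" or "top" or "wrist"; returns the picture (420x560x3 uint8, blue, green, red); there is no depth.
- cams.camera_model(name): a dict with "camera_matrix" (3x3 intrinsics, pixels), "view" (4x4, takes a point from world to camera coordinates). Camera axes: x right, y up, looking along -z (the intrinsics and any distortion apply to the point x, -y, -z); pixel columns grow to the right and rows downward; lengths in m; the calibration is good to about 2 mm. The wrist camera is an equidistant fisheye: a pixel r from the principal point sees the ray r / f radians off the axis. A picture is of the moment at which its call begins: read the wrist's pose just before it. camera_model takes no time and is no camera call; for the wrist camera it gives the pose at the moment of the call.
- bot.hand_in(): hands the job in; it is judged then, once.
The state is a dict: "time_s": time; "qpos": joint angles; "qd": joint speeds; "joint_efforts": joint torques, N m; "position": TCP position; "eef_rot": TCP orientation; "ft_force": force on the tool from outside, world axes, zero at the start; "moment": the same for the moment, N m; "gripper_width": finger opening in m; "grip_force": force on a finger pad.
Only numpy, scipy, OpenCV 4.12 (cv2) and the standard library are available. Lean on these libraries where they do the work, as an engineer would, in place of code of your own. Each camera call takes 0.05 s, during which the arm holds its last target. There are 200 camera calls.

### The job

Draw the ring spanner out from under the bench riser and lay it flat on the worktop, let go, then take it again by its black handle. Reach it, eye first and tilted up, under the header into the open-fronted tool locker and hang its eye on the hook on the back wall, which you must find by feel, so that it hangs freely upright clear of the locker's floor. Do not shift the gauge block, the parts tin or the V-block.

Things in the scene. Friction and masses are not known exactly. Their poses are not given: they have to be found in the camera images.
- spanner: flat ring spanner 184 mm long, 14 mm thick, about 0.18 kg: dark steel eye (outer 48, inner 30 mm), neck 18 mm wide x 10 (x -24 to -70), black rubber handle 22 mm wide x 14 (x -70 to -160). Origin: eye centre, underside. x axis from handle to eye; z = eye axis, up as it lies. Mass centre near x -75. Both faces alike. Starts with its eye out in front of the riser, most of the handle under it
- spanner_eye (a point): centre of the spanner's eye, at half thickness (axes as the spanner's)
- spanner_end (a point): far end of the black handle, 160 mm from the eye's centre, at half thickness
- riser: low bench riser, fixed: wooden board 130 mm deep (its x), 150 mm wide (its y), top at 50 mm, underside at 42 mm, on dark steel side walls 8 mm thick; closed at the back (+x), open at the front (x = -65 mm). Origin at the centre of its footprint on the worktop. A yellow stick, 22 mm high, lies on its rear half
- locker: grey tool locker with open front, fixed. Origin: centre of its footprint on the worktop; front towards -x, z up. Outer 121 mm deep (x), 136 wide (y), 313 high. Walls and roof 8 mm, floor 6 mm thick; back wall's inner face at x = 52.5, inner width 120, underside of the roof at z = 305. One hook on the back wall (see locker_back)
- locker_header (a point): middle of the lower front edge of the locker's header, an 8 mm thick strip hanging from the roof across the front (locker x -60.5 to -52.5 mm) down to z = 225 mm; below it the front is open. Axes as the locker's
- locker_back (a point): on the back wall's inner face, mid-width, z = 204 mm; axes as the locker's. Near it the hook is fixed: 8 mm round bar, 22 mm level out to the front, then another 20 mm out and 24 mm up to its tip (bar axis). Its place is not reported, feel for it: root up to 9 mm above or below this point, up to 18 mm left or right. Hung, the eye's centre is 11 mm below the level bar
- gauge_block: bystander: steel block 24 x 37 x 25 mm, loose on the worktop; origin at the centre of its underside
- parts_tin: bystander: round steel tin, 62 mm across, 29 mm high, loose on the worktop; origin at the centre of its underside
- v_block: bystander: steel V-block 28 x 36 x 30 mm, loose on the worktop; origin at the centre of its underside

How it is judged:
On the way:
1. the spanner lies flat on the worktop with its handle end out from under the riser, let go and at rest (contact force between the fingers and spanner below 0.05 N and height (world z) of each of spanner_eye, spanner_end below 0.014 m and linear speed of spanner below 0.02 m/s and (x of spanner_end in the frame of riser below -0.065 m or y of spanner_end in the frame of riser below -0.08 m or y of spanner_end in the frame of riser above 0.08 m or x of spanner_end in the frame of riser above 0.07 m)), for 0.2 s.
At the end, for the whole second after the job is handed in: The spanner hangs by its eye on the locker's hook: eye centre no more than 10 mm in front of mid-depth, within 35 mm of the mid-plane and over 174 mm above the worktop (handle off the floor), eye up and long axis within 15 degrees of upright, at rest (under 0.03 m/s), let go (x of spanner_eye in the frame of locker between -0.01 and 0.053 m and y of spanner_eye in the frame of locker between -0.035 and 0.035 m and height (world z) of spanner_eye above 0.174 m and angle between spanner's own x axis and vertical below 0.26 rad and linear speed of spanner below 0.03 m/s and contact force between the fingers and spanner below 0.05 N); the robot touches nothing.
It fails at once if the gauge block is shifted by more than 20 mm (distance of gauge_block from where it was at the start of the episode above 0.02 m).
It fails at once if the parts tin is shifted by more than 20 mm (distance of parts_tin from where it was at the start of the episode above 0.02 m).
It fails at once if the V-block is shifted by more than 20 mm (distance of v_block from where it was at the start of the episode above 0.02 m).
It also fails if it takes over 72 s, if anything falls off the work surface, if the arm or the gripper's body presses on something with over 40 N, if the wrist force passes 120 N, or if a joint passes its speed limit or range.

## Working session

There is one attempt and no reset: what is moved stays moved. The work goes in short steps, Python scripts to look and compute and a tool call to move; the robot and the scene stay as the last step left them, time stands still between calls to the robot, and variables do not carry over. Pictures are saved under pics/ and viewed, at most 10 in all, crops included, and the job is handed in when it is done.

Besides the shell and the picture viewer there is one more tool, called after "Emit:" as name([rows], argument=value, ...), one row to a line, values as JSON. servo_tool: Moves the arm, as the interface text tells. Its arguments: {"type":"object","properties":{"moves":{"type":"array","items":{"type":"array","items":{"type":"number"}}},"newtons":{"type":"number"}},"required":["moves"]}

```bash
ls; mkdir -p pics
python3 - <<'E'
from plant import sensors,cams,bot
import cv2,numpy as np
o=sensors.get_obs(); print(o)
for n in ["scene","top"]:
    im=cams.snapshot(n); cv2.imwrite(f"pics/{n}0.png",im)
    m=cams.camera_model(n); print(n,np.round(m["camera_matrix"],1).tolist(),np.round(m["view"],4).tolist(),[k for k in m])
E
```

```text
pics
{'time_s': 0.0, 'qpos': array([ 1.08479435,  0.41190805, -0.01274429,  1.59705311,  0.00556897,
        1.1343441 , -0.08220525]), 'qd': array([ 8.05923177e-04, -1.68888460e-04, -7.01879517e-04, -2.91957447e-05,
        6.18228963e-04,  3.97642801e-04, -4.76396921e-04]), 'joint_efforts': array([-1.72491928e-04, -6.00621271e+01,  6.82160519e-01, -2.99416620e+01,
        1.38182196e-02,  1.04458979e-02,  1.28989819e-05]), 'position': array([ 0.25336079, -0.57074961,  0.21594415]), 'eef_rot': array([-3.13991674e+00,  7.86703543e-05,  4.17837925e-01]), 'ft_force': array([ 0.05625368, -0.17416832,  0.14791734]), 'moment': array([ 0.00416267,  0.05815362, -0.02541834]), 'grip_force': 0.0, 'gripper_width': 0.08549453186573285}
scene [[516.7, 0.0, 281.9], [0.0, 516.7, 211.5], [0.0, 0.0, 1.0]] [[-0.7736, -0.6336, 0.0084, 0.4583], [0.4794, -0.5767, 0.6615, -0.3372], [-0.4143, 0.5157, 0.7499, -1.1178], [0.0, 0.0, 0.0, 1.0]] ['camera_matrix', 'view']
top [[422.2, 0.0, 281.1], [0.0, 422.2, 216.2], [0.0, 0.0, 1.0]] [[0.0061, -0.9999, 0.012, 0.0476], [0.9969, 0.007, 0.0786, -0.596], [-0.0787, 0.0115, 0.9968, -1.0638], [0.0, 0.0, 0.0, 1.0]] ['camera_matrix', 'view']
```

View pics/scene0.png

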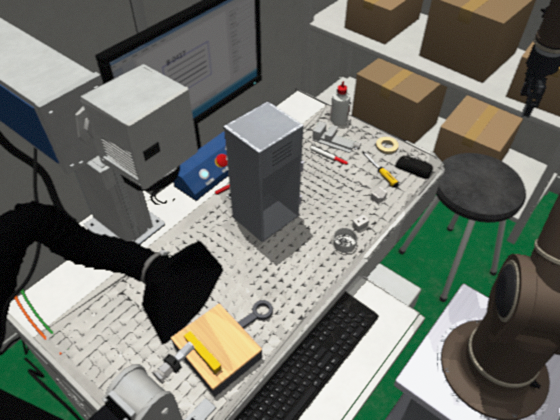

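View pics/top0.png

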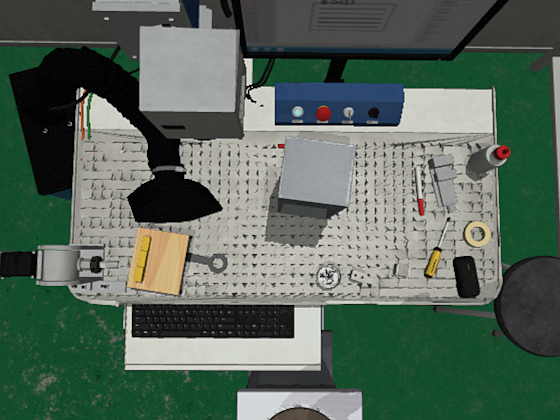

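The scene view shows the riser at about (215,345), the eye at (262,310) and the locker at (265,170). In the top view, the eye is at (218,263), the riser at (158,262), and the locker roof at (315,175). The small parts sit at (328,275), (361,277) and (400,269).

```bash
cat > h.py <<'E'
import cv2,numpy as np
from plant import sensors,cams,bot
def ray(n,uv):
    m=cams.camera_model(n);K=np.array(m["camera_matrix"]);V=np.array(m["view"])
    d=np.array([(uv[0]-K[0,2])/K[0,0],-(uv[1]-K[1,2])/K[1,1],-1.]);R=V[:3,:3]
    return -R.T@V[:3,3],R.T@d
def onz(n,uv,z):
    c,d=ray(n,uv);return (c+d*(z-c[2])/d[2])
def px(n,P):
    m=cams.camera_model(n);K=np.array(m["camera_matrix"]);V=np.array(m["view"])
    p=V[:3,:3]@np.array(P)+V[:3,3];return [K[0,2]+K[0,0]*p[0]/-p[2],K[1,2]-K[1,1]*p[1]/-p[2]]
def st():
    o=sensors.get_obs();print("t%.2f"%o["time_s"],np.round(o["position"],4),np.round(np.degrees(o["eef_rot"]),1),"F",np.round(o["ft_force"],1),"w%.4f g%.1f"%(o["gripper_width"],o["grip_force"]),"q",np.round(o["qpos"],2))
E
python3 - <<'E'
import cv2,numpy as np
t=cv2.imread("pics/top0.png");s=cv2.imread("pics/scene0.png")
a=cv2.resize(t[215:305,115:245],None,fx=4,fy=4,interpolation=2)      #520x360
b=cv2.resize(t[125:215,270:360],None,fx=3,fy=3,interpolation=2) #270
c=cv2.resize(s[95:245,220:310],None,fx=3,fy=3,interpolation=2)  #270x450
d=cv2.resize(t[255:295,310:410],None,fx=5,fy=5,interpolation=2) #500x200
o=np.zeros((600,800,3),np.uint8)
o[:360,:520]=a;o[380:580,:500]=d;o[:450,525:795]=c
cv2.imwrite("pics/c1.png",o)
hsv=cv2.cvtColor(t,40)
wood=cv2.inRange(hsv,(8,60,120),(22,200,255));wood[:,:110]=0;wood[:,210:]=0;wood[:220]=0;wood[300:]=0
k=max(cv2.findContours(cv2.morphologyEx(wood,3,np.ones((9,9))),0,2)[0],key=cv2.contourArea)
import sys;sys.path.insert(0,'.')
from h import *
print("riser top corners",np.round([onz("top",p,.05)[:2] for p in cv2.boxPoints(cv2.minAreaRect(k))],4).tolist())
reg=t[120:220,270:365].astype(int);g=reg.mean(2)
m=((g>135)&(g<185)&(np.ptp(reg,axis=2)<25)).astype(np.uint8)*255
k=max(cv2.findContours(cv2.morphologyEx(m,2,np.ones((7,7))),0,2)[0],key=cv2.contourArea)
bp=cv2.boxPoints(cv2.minAreaRect(k))+[270,120];print(bp.tolist())
print("locker roof",np.round([onz("top",p,.313)[:2] for p in bp],4).tolist())
r=t[245:282,195:232].mean(2);print(r[5:32,8:36].astype(int))
E
```

```text
riser top corners [[0.4174, 0.4337], [0.5675, 0.4118], [0.545, 0.2817], [0.3952, 0.305]]
[[270.0, 131.0], [364.0, 131.0], [364.0, 204.0], [270.0, 204.0]]
locker roof [[0.7364, 0.0771], [0.7381, -0.1034], [0.5971, -0.1021], [0.5958, 0.076]]
[[174 175 173 158 152 171 169 168 167 168 168 170 169 170 172 175 171 170
  170 173 176 176 171 170 178 175 175 175]
 [176 174 173 164 162 172 171 170 170 169 169 172 173 174 173 173 171 171
  173 174 178 177 159 152 179 172 167 167]
 [175 174 171 162 162 175 175 173 172 173 177 176 179 174 162 167 165 164
  165 165 173 178 162 154 175 167 164 164]
 [175 174 175 176 176 167 165 175 176 175 166 149 146 151 125 124 127 129
  136 133 134 152 134 138 151 158 178 177]
 [183 180 169 167 175 155 151 177 180 163  95  33  44  62  60  62  77  92
  113 103  45  54  81 112 109 132 179 179]
 [166 166 145 141 163 158 173 177 175 142  84  84  92  90  91  91  89  87
   72  77  94 124 169 186 174 166 174 175]
 [ 79 109 126 124 116 121 142 153 124  85  85  93  92  84  80  85  86  91
   92  89  73 102 157 174 168 167 163 165]
 [ 86  75  65  68  84 118 136 119  82  84
[... 1599 characters left out ...]
175 178 180 182 184 182 184 163 118 117 106  77  80  88  84  84  83  86
   83 108 158 185 179 182 179 178 181 181]
 [168 153 154 152 161 159 169 184 188 190 158  91  98  70  71  71  78 107
  125 137 172 175 173 173 172 175 179 182]
 [143  30  25  56  93 120 147 182 181 178 141 106 128 113  98 101 130 157
  178 139 112 119 118 122 139 166 180 182]
 [154 107 115 146 164 178 183 179 178 167 127 107 156 184 156 152 187 181
  181 175 123  30  54  86 137 178 176 180]
 [165 170 184 180 156 148 176 170 170 175 182 184 180 164 162 183 179 176
  175 181 159 101 108 148 157 168 169 175]
 [177 178 176 175 154 146 174 178 178 179 176 177 168 150 160 176 178 176
  177 177 181 156 128 173 176 171 170 170]]
```

View pics/c1.png

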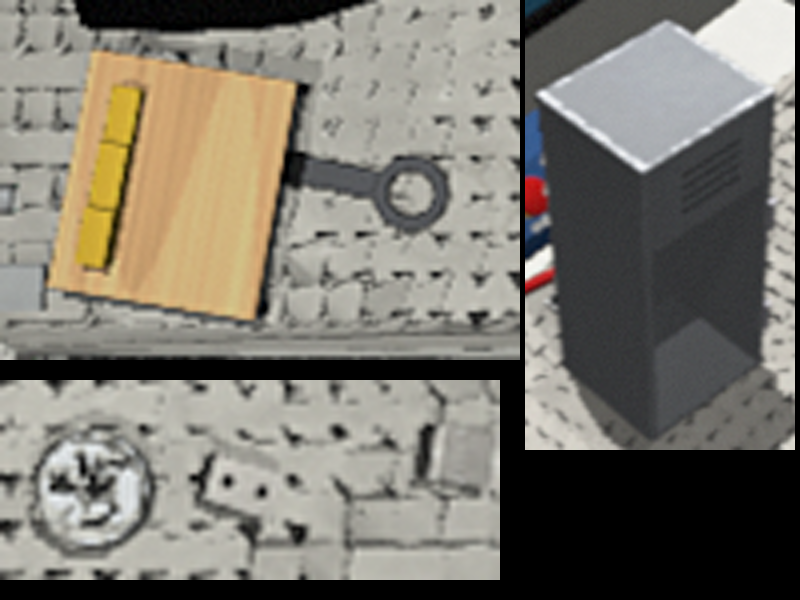

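The crop shows the eye centre at top-view pixel (218,263). The neck runs to the riser's front edge at about (187.5,257). In the scene view, the locker roof corners are at about (260,152), (303,126), (224,127) and (268,102), with the open front towards the right face. The tin, gauge block and V-block are far from the working path.

Run:
```python
from h import *
e=onz("top",(218,263.2),.012);n=onz("top",(190,256.8),.012);print("eye",e,"neck",n,np.degrees(np.arctan2(*(e-n)[1::-1])))
print("eye scene px for check",px("scene",e))
for p in [(260,151.7),(303.3,126),(267.7,101.7),(224.3,126.7)]:print("roof",onz("scene",p,.313)[:2].round(4))
for p in [(262.3,241),(297.7,215.7),(233.3,215.7)]:print("foot",onz("scene",p,0)[:2].round(4))
t=cv2.imread("pics/top0.png");o=np.vstack([cv2.resize(t[125:255,262:372],None,fx=4,fy=4,interpolation=2)])
cv2.imwrite("pics/c2.png",o)
for p in [(137,280),(329,277),(362,277),(401,268),(198,222)]:print(p,onz("top",p,.02)[:2].round(3))
```

```text
eye [0.47406505 0.21308098 0.012     ] neck [0.49004198 0.28535312 0.012     ] -102.46567314710569
eye scene px for check [np.float64(263.1928228754262), np.float64(308.7603558024977)]
roof [0.6086 0.0583]
roof [ 0.5901 -0.069 ]
roof [ 0.7097 -0.0859]
roof [0.7247 0.0467]
foot [0.6119 0.0566]
foot [ 0.595  -0.0706]
foot [0.7291 0.0409]
(137, 280) [0.431 0.417]
(329, 277) [ 0.441 -0.072]
(362, 277) [ 0.441 -0.157]
(401, 268) [ 0.465 -0.257]
(198, 222) [0.579 0.265]
```

View pics/c2.png

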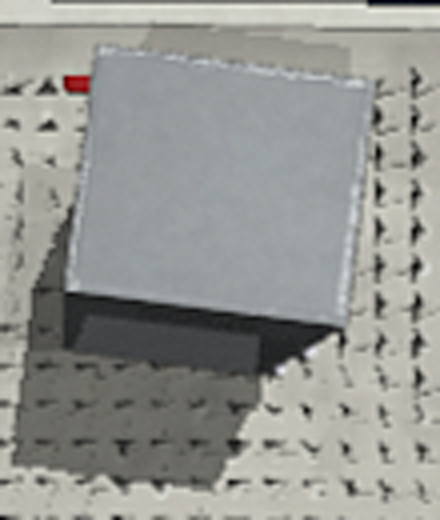

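The crop shows the locker roof corners, in full-image pixels, at (286.3,136.8), (355,145.5), (348.3,206.5) and (278.5,198). The open front faces down in the picture, towards the robot.

Run:
```python
from h import *
for p in [(278.5,198),(348.3,206.5),(355,145.5),(286.3,136.8)]:print("roof",onz("top",p,.313)[:2].round(4))
def tri(a,b):
    c1,d1=ray("top",a);c2,d2=ray("scene",b)
    s,_,_,_=np.linalg.lstsq(np.array([d1,-d2]).T,c2-c1,rcond=None);return c1+s[0]*d1,c2+s[1]*d2
print("lamp tip",tri((222,210),(222,262)));print(tri((130,216),(143,340)),tri((205,178),(205,241)))
```

```text
roof [0.6073 0.06  ]
roof [ 0.5921 -0.0722]
roof [ 0.7097 -0.0859]
roof [0.7254 0.0458]
lamp tip (array([0.60701277, 0.19869232, 0.0620925 ]), array([0.61081055, 0.20164363, 0.06282485]))
(array([0.59243229, 0.43424272, 0.03673313]), array([0.60991595, 0.44881288, 0.04311768])) (array([0.67536758, 0.23078926, 0.13011134]), array([0.64841399, 0.21179581, 0.12231015]))
```

Emit:
servo_tool([
  [-1,3.9,-4.7,0,0],
  [-1,3.9,-4.7,0,0],
  [-1,3.9,-4.7,0,0],
  [-1,3.9,-4.7,0,0],
  [-1,3.9,-4.7,0,0],
])

```text
time_s: 0.72
position: [0.3366, -0.2753, 0.2167]
eef_rot: [3.141, 0.0, 0.418]
ft_force: [0.9, 0.0, 0.2]
gripper_width: 0.0854
grip_force: 0.0
```

Emit:
servo_tool([
  [-1,3.9,-4.7,0,0],
  [-1,3.9,-4.7,0,0],
  [-1,3.9,-4.7,0,0],
  [-1,3.9,-4.7,0,0],
  [-1,0,0,0,-10],
])

```text
time_s: 1.35
position: [0.4035, -0.0377, 0.217]
eef_rot: [-3.141, -0.001, 0.6]
ft_force: [-0.6, -0.3, -0.2]
gripper_width: 0.0855
grip_force: 0.0
```

Emit:
servo_tool([
  [-0.2,4.65,-3.95,0,0],
  [-0.2,4.65,-3.95,0,0],
  [-0.2,4.65,-3.95,0,0],
  [-0.2,4.65,-3.95,0,0],
  [-0.2,4.65,-3.95,0,0],
])

```text
time_s: 1.98
position: [0.4858, 0.253, 0.2165]
eef_rot: [3.141, 0.0, 0.592]
ft_force: [1.8, -0.2, 0.4]
gripper_width: 0.0513
grip_force: 0.0
```

Emit:
servo_tool([
  [-0.2,0,0,2,-10.6],
  [-0.2,0,0,3,-10.6],
  [-0.2,0,0,3,-10.6],
  [-0.2,0,0,3,-10.6],
  [-0.2,0,0,0,-0.5],
])

```text
time_s: 2.6
position: [0.4838, 0.2503, 0.1046]
eef_rot: [-3.137, 0.003, 1.34]
ft_force: [-0.8, -0.1, 1.1]
gripper_width: 0.0511
grip_force: 0.0
```

Run:
```python
from h import *
st()
m=cams.camera_model("wrist");im=cams.snapshot("wrist");cv2.imwrite("pics/w1.png",im);print(m);np.save("w1.npy",m["view"])
```

```text
t2.60 [0.4838 0.2503 0.1046] [-179.8    0.2   76.8] F [-0.8 -0.1  1.1] w0.0511 g0.0 q [ 0.    0.52 -0.75  1.87  0.43  0.93 -1.18]
{'camera_matrix': array([[325.1922621 ,   0.        , 280.81509349],
       [  0.        , 325.1922621 , 217.46581392],
       [  0.        ,   0.        ,   1.        ]]), 'view': array([[ 0.97370822, -0.22773388, -0.00543896, -0.41261537],
       [ 0.21387938,  0.92216823, -0.32227529, -0.32958565],
       [ 0.07840864,  0.31263882,  0.94663037, -0.38988403],
       [ 0.        ,  0.        ,  0.        ,  1.        ]])}
```

View pics/w1.png

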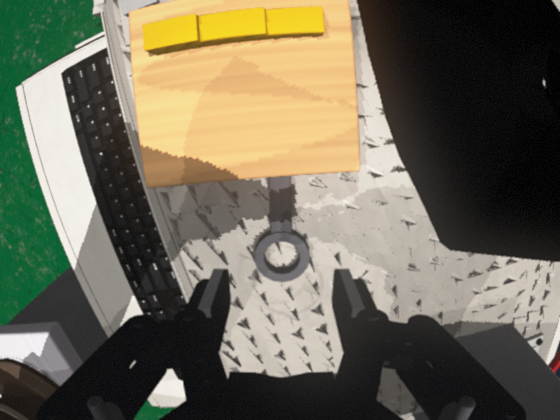

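The wrist picture shows the eye at about (281,254), the neck up to the riser front at (282,178), and the fingertips at (215,275) and (347,275).

```bash
cat >> h.py <<'E'
def wz(uv,z,V):
    f,cx,cy=325.192,280.815,217.466
    p=np.array([uv[0]-cx,uv[1]-cy]);r=np.hypot(*p);th=r/f
    d=np.array([p[0]/r*np.sin(th),-p[1]/r*np.sin(th),-np.cos(th)]) if r>0 else np.array([0,0,-1.])
    R=V[:3,:3];c=-R.T@V[:3,3];w=R.T@d;return c+w*(z-c[2])/w[2]
E
python3 - <<'E'
from h import *
V=np.load("w1.npy")
im=cv2.imread("pics/w1.png");g=cv2.cvtColor(im,6)[215:300,240:325]
m=cv2.inRange(g,0,120)
for c,h in zip(*[x if i==0 else x[0] for i,x in enumerate(cv2.findContours(m,cv2.RETR_CCOMP,2))]):
    if cv2.contourArea(c)>200: 
        (x,y),r=cv2.minEnclosingCircle(c);print((x+240,y+215),r,cv2.contourArea(c),h)
for p in [(281,254),(281,200),(282,185)]:print(p,wz(p,.012,V).round(4))
E
```

```text
(282.4276237487793, 246.42802619934082) 35.462581634521484 2683.0 [ 9  4  6 -1]
(280.97058868408203, 252.5) 17.036849975585938 669.5 [-1  7 -1  5]
(281, 254) [0.475 0.218 0.012]
(281, 200) [0.4857 0.264  0.012 ]
(282, 185) [0.4893 0.2757 0.012 ]
```

Emit:
servo_tool([
  [-0.2,0.9,0,3,0],
  [-0.2,0,0,3,0],
  [-0.2,0,0,1.6,0],
  [1,0,0,0,0],
  [1,0,0,0,0],
], newtons=60)

```text
time_s: 3.28
position: [0.4882, 0.2607, 0.0321]
eef_rot: [3.14, -0.001, 1.34]
ft_force: [0.4, 0.4, 0.0]
gripper_width: 0.015
grip_force: 0.0
```

Emit:
servo_tool([
  [1,0,0,0,0],
  [1,0,0,0,0],
])

```text
time_s: 3.52
position: [0.4878, 0.2603, 0.0315]
eef_rot: [3.141, -0.001, 1.341]
ft_force: [-0.2, -0.1, 0.5]
gripper_width: -0.0
grip_force: 0.0
```

Emit:
servo_tool([
  [-0.2,0,0,-0.5,0],
  [-0.2,0,-0.3,0,0],
  [-0.2,0,0,0.6,0],
  [-0.2,0,0,0.5,0],
  [-0.2,0,0,0,0],
])

```text
time_s: 4.15
position: [0.4841, 0.2606, 0.024]
eef_rot: [-3.141, 0.001, 1.341]
ft_force: [0.5, 0.4, -0.5]
gripper_width: 0.0512
grip_force: 0.0
```

Run:
```python
from h import *
st();V=cams.camera_model("wrist")["view"];im=cams.snapshot("wrist");cv2.imwrite("pics/w2.png",im[130:330,150:410]);np.save("w2.npy",V)
```

```text
t4.15 [0.4841 0.2606 0.024 ] [-179.9    0.    76.8] F [ 0.5  0.4 -0.5] w0.0512 g0.0 q [-0.08  0.63 -0.67  1.91  0.54  0.79 -1.28]
```

View pics/w2.png

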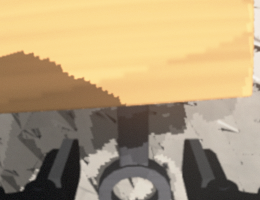

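The crop shows the fingers straddling the neck, with the eye just below at about (135,180). The lateral alignment is good.

Emit:
servo_tool([
  [1,0,0,-0.15,0],
  [1,0,0,0,0],
  [1,0,0,0,0],
  [1,0,0,0,0],
])

```text
time_s: 4.7
position: [0.4845, 0.2609, 0.0263]
eef_rot: [3.142, 0.0, 1.341]
ft_force: [0.4, 0.3, 0.2]
gripper_width: -0.0003
grip_force: 0.0
```

Run:
```python
from h import *
V=np.load("w2.npy")
for p in [(286,315),(283,250),(283,240),(270,234)]:print(p,wz(p,.012,V).round(4),wz(p,0.042,V).round(4))
def wp(P,V):
    p=V[:3,:3]@np.array(P)+V[:3,3];th=np.arccos(-p[2]/np.linalg.norm(p));r=325.192*th;a=np.hypot(p[0],p[1])
    return [280.8+r*p[0]/a,217.5-r*p[1]/a]
print("tcp tip proj",wp([.4841,.2606,0.0],V),wp([.4841,.2606,0.018],V))
st();V3=cams.camera_model("wrist")["view"];im=cams.snapshot("wrist");t=cams.snapshot("top")
print("now tip",wp([.4845,.2609,.001],V3))
o=np.zeros((600,780,3),np.uint8);o[:,:]=0
a=cv2.resize(im[170:370,150:410],None,fx=3,fy=3);o[:600,:780]=a
cv2.imwrite("pics/w3.png",o);cv2.imwrite("pics/t3.png",t)
```

```text
(286, 315) [0.4776 0.2229 0.012 ] [0.4821 0.2441 0.042 ]
(283, 250) [0.4859 0.2674 0.012 ] [0.4889 0.2807 0.042 ]
(283, 240) [0.4873 0.2734 0.012 ] [0.49   0.2856 0.042 ]
(270, 234) [0.4811 0.2786 0.012 ] [0.4849 0.2899 0.042 ]
tcp tip proj [np.float64(282.46284711195085), np.float64(252.4199500463676)] [np.float64(282.5439153257991), np.float64(265.90663416573653)]
t4.70 [0.4845 0.2609 0.0263] [180.    0.   76.8] F [0.4 0.3 0.2] w-0.0003 g0.0 q [-0.08  0.63 -0.67  1.91  0.54  0.79 -1.28]
now tip [np.float64(282.28717560505527), np.float64(251.5088515977386)]
```

View pics/w3.png

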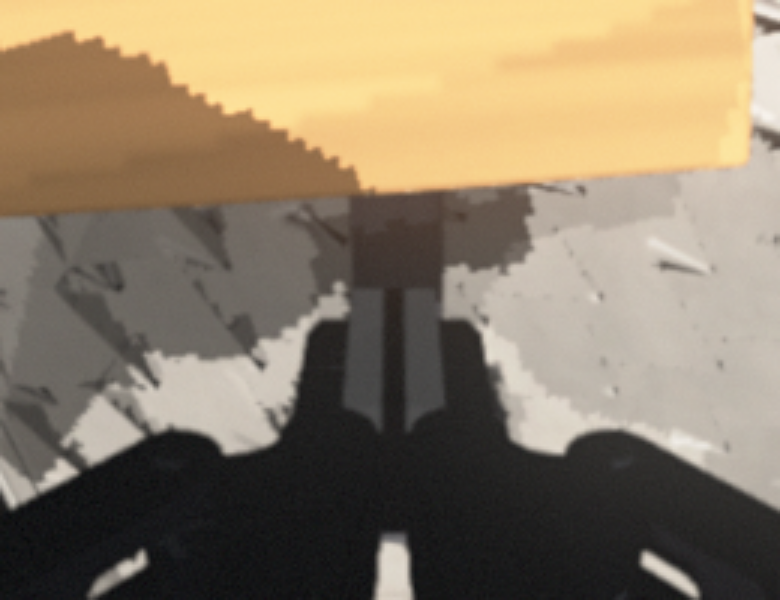

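The pads closed above the neck: their tips show at full-frame row 267, where row 251 was expected. They are therefore higher than I assumed, so I'll open and feel downward.

Emit:
servo_tool([
  [-0.2,0,0,0,0],
  [-0.2,0,0,0,0],
  [-0.2,0,0,0.3,0],
  [-0.2,0,0,0.3,0],
  [-0.2,0,0,0.3,0],
])

```text
time_s: 5.42
position: [0.4844, 0.2609, 0.0169]
eef_rot: [-3.141, 0.0, 1.341]
ft_force: [-0.0, 0.0, 0.9]
gripper_width: 0.0509
grip_force: 0.0
```

Emit:
servo_tool([
  [-0.2,0,0,0.2,0],
  [-0.2,0,0,0,0],
])

```text
time_s: 5.68
position: [0.4844, 0.2608, 0.0151]
eef_rot: [-3.141, 0.0, 1.341]
ft_force: [0.5, -0.1, -0.0]
gripper_width: 0.0514
grip_force: 0.0
```

Emit:
servo_tool([
  [1,0,0,0,0],
  [1,0,0,0,0],
  [1,0,0,0,0],
  [1,0,0,0,0],
])

```text
time_s: 6.18
position: [0.4846, 0.2609, 0.0153]
eef_rot: [3.141, -0.0, 1.341]
ft_force: [0.0, 0.1, 0.4]
gripper_width: -0.0002
grip_force: 0.0
```

Run:
```python
from h import *
im=cams.snapshot("wrist");t=cams.snapshot("top");s=cams.snapshot("scene")
o=np.zeros((600,800,3),np.uint8)
o[:300,:390]=cv2.resize(im[200:400,150:410],(390,300))
o[:300,400:800]=cv2.resize(t[220:295,150:250],(400,300))
o[300:,:400]=cv2.resize(s[250:370,190:350],(400,300))
w3=cv2.imread("pics/t3.png");o[300:,400:]=cv2.resize(w3[220:295,150:250],(400,300))
cv2.imwrite("pics/m4.png",o)
```

```text
(no output)
```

View pics/m4.png

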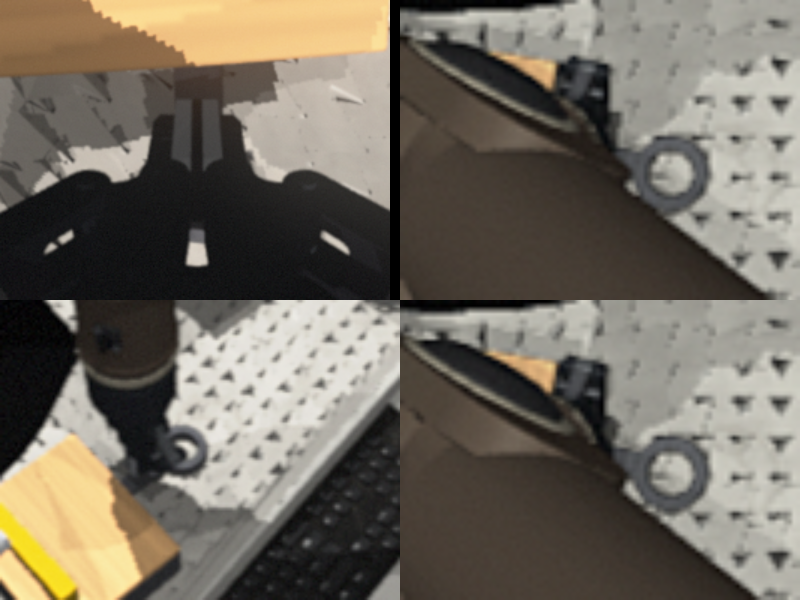

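The views show the spanner unmoved, with the eye still at about (218,264) in the top view. The shut fingers sit right over the neck, so I'll lower them shut to feel the neck's top.

Emit:
servo_tool([
  [1,0,0,0.2,0],
  [1,0,0,0.2,0],
  [1,0,0,0,0],
])

```text
time_s: 6.7
position: [0.4844, 0.2608, 0.011]
eef_rot: [-3.141, 0.0, 1.341]
ft_force: [-0.2, 0.7, 0.0]
gripper_width: -0.0
grip_force: 0.0
```

Emit:
servo_tool([
  [1,0,0,0.2,0],
  [1,0,0,0.15,0],
  [1,0,0,0,0],
])

```text
time_s: 7.08
position: [0.4844, 0.2608, 0.0076]
eef_rot: [-3.141, 0.0, 1.341]
ft_force: [-1.0, 0.3, 0.0]
gripper_width: -0.0002
grip_force: 0.0
```

Emit:
servo_tool([
  [1,0,0,0.2,0],
  [1,0,0,0,0],
])

```text
time_s: 7.32
position: [0.4844, 0.2608, 0.0056]
eef_rot: [-3.141, 0.0, 1.341]
ft_force: [0.5, 0.4, 0.4]
gripper_width: -0.0001
grip_force: 0.0
```

Emit:
servo_tool([
  [1,0,0,0.2,0],
  [1,0,0,0,0],
])

```text
time_s: 7.58
position: [0.4844, 0.2608, 0.0036]
eef_rot: [-3.141, 0.0, 1.341]
ft_force: [-0.1, -0.4, 0.2]
gripper_width: -0.0004
grip_force: 0.0
```

Run:
```python
from h import *
im=cams.snapshot("wrist");
g=cv2.cvtColor(im,6);print(g[225:290:3,281].tolist(),g[225:290:3,272].tolist())
```

```text
[199, 197, 195, 194, 194, 195, 196, 197, 199, 143, 93, 66, 56, 52, 45, 40, 39, 38, 36, 32, 31, 32] [198, 194, 193, 193, 193, 195, 194, 177, 130, 108, 95, 63, 53, 52, 70, 73, 73, 68, 72, 70, 68, 69]
```

Run:
```python
from h import *
V=np.load("w1.npy")
for z in (.05,.03,.07):
  a=wz((149,187),z,V);b=wz((359,171),z,V);print(z,a.round(4),b.round(4),np.linalg.norm(a-b))
o=sensors.get_obs();V2=cams.camera_model("wrist")["view"]
for v in(V,np.load("w2.npy"),V2): print((-v[:3,:3].T@v[:3,3]).round(4))
print(o["position"])
s=cams.snapshot("scene")
cv2.imwrite("pics/m5.png",cv2.resize(s[270:330,220:300],(800,600),interpolation=2))
# expected px of tip and TCP, neck
for z in(0,.012,.03):print(z,px("scene",[.4844,.2608,z]))
print("eye",px("scene",[.4746,.2145,.012]))
```

```text
0.05 [0.4001 0.3054 0.05  ] [0.5438 0.2824 0.05  ] 0.14548174844654505
0.03 [0.3903 0.3028 0.03  ] [0.5476 0.2777 0.03  ] 0.15929672402917605
0.07 [0.4098 0.3079 0.07  ] [0.5399 0.2871 0.07  ] 0.1316667728639141
[0.5028 0.3319 0.2606]
[0.5024 0.342  0.1802]
[0.5026 0.3422 0.1599]
[0.48446742 0.26086491 0.0037083 ]
0 [np.float64(246.28458249335523), np.float64(323.00327806329864)]
0.012 [np.float64(246.05571424391593), np.float64(320.3659878630153)]
0.03 [np.float64(245.7057619982843), np.float64(316.3334248918185)]
eye [np.float64(262.6169900617359), np.float64(309.04487648302853)]
```

View pics/m5.png

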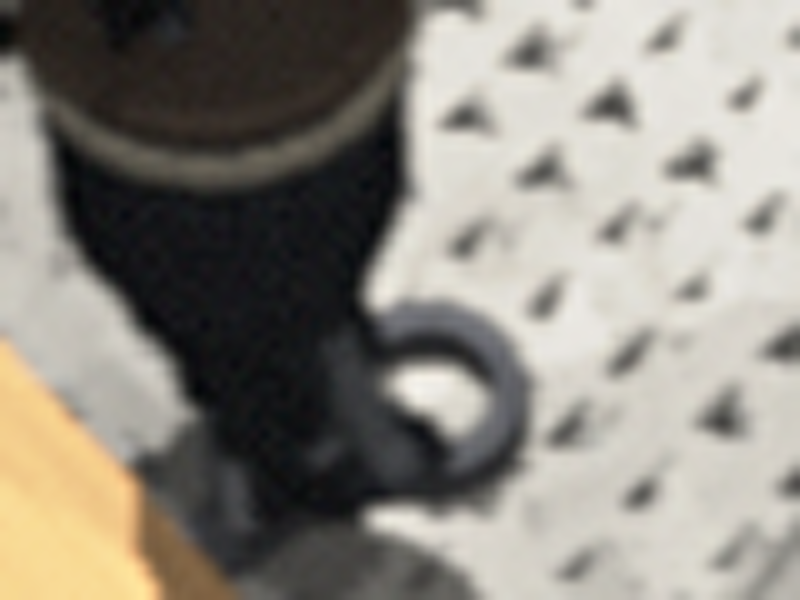

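The scene crop shows the fingers over the neck beside the eye, and still not pressing on anything. I'll keep feeling downward.

Emit:
servo_tool([
  [1,0,0,0.2,0],
  [1,0,0,0.2,0],
  [1,0,0,0,0],
])

```text
time_s: 8.05
position: [0.4844, 0.2608, -0.0004]
eef_rot: [-3.141, 0.0, 1.341]
ft_force: [0.2, 0.0, -0.4]
gripper_width: 0.0003
grip_force: 0.0
```

Emit:
servo_tool([
  [1,0,0,0.2,0],
  [1,0,0,0.2,0],
  [1,0,0,0,0],
])

```text
time_s: 8.43
position: [0.4847, 0.2609, -0.0025]
eef_rot: [3.14, 0.001, 1.341]
ft_force: [-5.4, -3.0, 20.9]
gripper_width: -0.0003
grip_force: 10.8
```

The shut tips meet the neck at a reported z of about −0.002, so I should grip at about −0.010.

Emit:
servo_tool([
  [1,0,0,-1,0],
  [-0.2,0,0,0,0],
  [-0.2,0,0,0,0],
  [-0.2,0,0,1.0,0],
  [-0.2,0,0,0.6,0],
])

```text
time_s: 9.05
position: [0.484, 0.2605, -0.0114]
eef_rot: [-3.141, 0.001, 1.341]
ft_force: [0.5, -0.1, -0.2]
gripper_width: 0.0511
grip_force: 0.0
```

Emit:
servo_tool([
  [-0.2,0,0,0,0],
  [1,0,0,0,0],
  [1,0,0,0,0],
  [1,0,0,0,0],
])

```text
time_s: 9.55
position: [0.4847, 0.2611, -0.0098]
eef_rot: [3.141, -0.0, 1.341]
ft_force: [-0.4, 0.2, 3.1]
gripper_width: 0.0162
grip_force: 59.0
```

Emit:
servo_tool([
  [1,-2.6,0,-0.05,0],
  [1,-2.6,0,0,0],
  [1,-2.6,0,0,0],
  [1,-2.6,0,0,0],
  [1,-2.6,0,0,0],
])

```text
time_s: 10.18
position: [0.4546, 0.1334, -0.0098]
eef_rot: [3.142, 0.0, 1.341]
ft_force: [0.1, -0.8, -1.1]
gripper_width: 0.016
grip_force: 58.7
```

Emit:
servo_tool([
  [1,0,0,0,0],
  [-0.2,0,0,0.05,0],
  [-0.2,0,0,0,0],
  [-0.2,0,0,0,0],
])

```text
time_s: 10.68
position: [0.455, 0.135, -0.0102]
eef_rot: [-3.142, -0.0, 1.342]
ft_force: [-0.3, -1.3, -0.5]
gripper_width: 0.0514
grip_force: 0.0
```

Emit:
servo_tool([
  [-0.2,0,0,-4,0],
  [-0.2,0,0,-6,0],
  [-0.2,3,0,-6,0],
  [-0.2,3,0,0,0],
  [-0.2,0,0,0,0],
])

```text
time_s: 11.3
position: [0.4684, 0.1933, 0.1466]
eef_rot: [3.14, -0.002, 1.344]
ft_force: [-0.3, 0.5, 0.1]
gripper_width: 0.0511
grip_force: 0.0
```

Run:
```python
from h import *
st();V=cams.camera_model("wrist")["view"];im=cams.snapshot("wrist");t=cams.snapshot("top");s=cams.snapshot("scene")
np.save("w5.npy",V);cv2.imwrite("pics/w5.png",im);cv2.imwrite("pics/t5.png",t);cv2.imwrite("pics/s5.png",s)
o=np.zeros((600,800,3),np.uint8);o[:420,:560]=im
o[430:600,:400]=cv2.resize(t[220:305,150:350],(400,170))
o[430:600,400:800]=cv2.resize(s[260:345,200:400],(400,170))
cv2.imwrite("pics/m6.png",o)
```

```text
t11.30 [0.4684 0.1933 0.1466] [ 1.799e+02 -1.000e-01  7.700e+01] F [-0.3  0.5  0.1] w0.0511 g0.0 q [ 0.18  0.41 -0.83  1.92  0.36  0.97 -1.05]
```

View pics/m6.png

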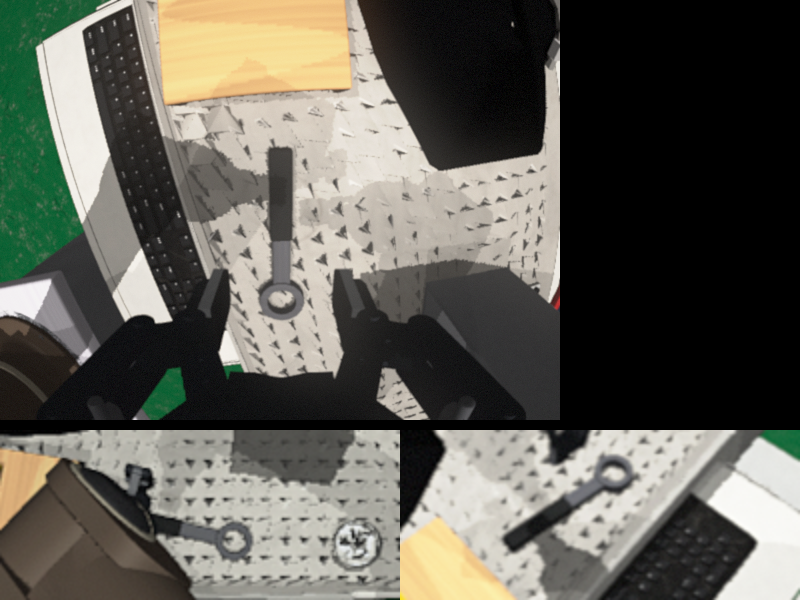

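The wrist picture shows the spanner lying clear of the riser: handle end at (281,150), handle-neck joint at (281,240), eye at (281,299). In the top view the eye is at about (266.5,275). In the scene view the eye is at (307,281.5) and the end at (257.5,317.5).

Run:
```python
from h import *
V=np.load("w5.npy")
print("top eye",onz("top",(266.5,275),.01),"scene eye",onz("scene",(307,281.5),.012),"scene end",onz("scene",(257.5,318),.01))
for dz in(0,.012):
  e=wz((281,299),.012-dz,V);n=wz((281,148),.012-dz,V);j=wz((281,240),.012-dz,V);print(dz,e.round(4),j.round(4),n.round(4),np.linalg.norm(e-n),np.linalg.norm(e-j))
```

```text
top eye [0.44447734 0.08805654 0.01      ] scene eye [0.44172044 0.08875504 0.012     ] scene end [0.4691417  0.23881941 0.01      ]
0 [0.4441 0.0909 0.012 ] [0.4592 0.1569 0.012 ] [0.479  0.2431 0.012 ] 0.1561219723535034 0.06767437149771116
0.012 [0.4424 0.0834 0.    ] [0.4581 0.1521 0.    ] [0.4787 0.2418 0.    ] 0.16256048126209208 0.070465279383403
```

Run:
```python
from h import *
def tri(a,b):
    c1,d1=ray("top",a);c2,d2=ray("scene",b)
    s=np.linalg.lstsq(np.array([d1,-d2]).T,c2-c1,rcond=None)[0];return (c1+s[0]*d1).round(3),(c2+s[1]*d2).round(3)
print(tri((293,306),(350,293)),tri((293,337),(378,309)))
print("worktop front edge",onz("top",(150,296),0),onz("top",(250,301),0))
st()
```

```text
(array([ 0.359,  0.017, -0.043]), array([ 0.359,  0.017, -0.043])) (array([ 0.279,  0.017, -0.034]), array([ 0.278,  0.017, -0.034]))
worktop front edge [0.38847181 0.38847234 0.        ] [0.37692226 0.13035301 0.        ]
t11.45 [0.4675 0.19   0.145 ] [-1.799e+02  1.000e-01  7.690e+01] F [-0.6 -0.6  0.6] w0.0510 g0.0 q [ 0.18  0.41 -0.83  1.92  0.36  0.97 -1.05]
```

Emit:
servo_tool([
  [-0.2,3.1,0,6,0],
  [-0.2,0,0,5,0],
  [-0.2,0,0,3,0],
  [-0.2,0,0,1.5,0],
  [-0.2,0,0,0,0],
], newtons=80)

```text
time_s: 12.08
position: [0.4741, 0.2181, -0.0055]
eef_rot: [-3.14, 0.001, 1.341]
ft_force: [0.8, -0.9, 0.7]
gripper_width: 0.0512
grip_force: 0.0
```

Emit:
servo_tool([
  [1,0,0,0,0],
  [1,0,0,0,0],
  [1,0,0,0,0],
])

```text
time_s: 12.45
position: [0.4756, 0.2189, -0.0032]
eef_rot: [3.139, -0.001, 1.341]
ft_force: [-1.3, -1.2, 6.2]
gripper_width: 0.0181
grip_force: 78.2
```

Emit:
servo_tool([
  [-0.2,0,0,0,0],
  [-0.2,0,0,0.3,0],
  [-0.2,0,0,0.3,0],
  [-0.2,0,0,0,0],
])

```text
time_s: 12.95
position: [0.4744, 0.2185, -0.0112]
eef_rot: [-3.141, 0.0, 1.341]
ft_force: [-0.0, 0.0, 0.5]
gripper_width: 0.0513
grip_force: 0.0
```

Emit:
servo_tool([
  [1,0,0,0,0],
  [1,0,0,0,0],
  [1,0,0,0,0],
])

```text
time_s: 13.32
position: [0.4747, 0.2188, -0.0105]
eef_rot: [3.141, 0.0, 1.341]
ft_force: [-1.1, -0.8, 5.7]
gripper_width: 0.0197
grip_force: 78.9
```

Emit:
servo_tool([
  [1,0,0,-2,0],
  [1,0,0,-4,0],
  [1,0,0,-4,0],
  [1,0,0,-4,0],
  [1,0,0,0,0],
])

```text
time_s: 13.95
position: [0.4762, 0.2199, 0.1328]
eef_rot: [3.137, -0.003, 1.341]
ft_force: [0.9, 0.2, -2.4]
gripper_width: 0.0192
grip_force: 78.7
```

Emit:
servo_tool([
  [1,3.3,-4.8,0,0],
  [1,3.3,-4.8,0,0],
  [1,3.2,-4.7,0,0],
  [1,0,0,0,0],
])

```text
time_s: 14.45
position: [0.3533, 0.3501, 0.1292]
eef_rot: [-3.14, -0.001, 1.35]
ft_force: [-0.1, -0.6, -2.7]
gripper_width: 0.0193
grip_force: 78.8
```

Emit:
servo_tool([
  [1,0,0,0,-9.5],
  [1,0,0,0,-9.5],
  [1,0,0,0,-9.5],
  [1,0,0,0,-9.5],
  [1,0,0,0,-9.5],
])

```text
time_s: 15.08
position: [0.3579, 0.3454, 0.1285]
eef_rot: [-3.14, 0.001, 2.175]
ft_force: [0.2, 0.2, -1.4]
gripper_width: 0.0192
grip_force: 78.8
```

Emit:
servo_tool([
  [1,0,0,0,-9.5],
  [1,0,0,0,-9.5],
  [1,0,0,0,-9.5],
  [1,0,0,0,-9.5],
  [1,0,0,0,-7],
])

```text
time_s: 15.7
position: [0.3579, 0.3453, 0.1283]
eef_rot: [-3.14, -0.001, 2.959]
ft_force: [0.0, 0.4, -1.8]
gripper_width: 0.0193
grip_force: 78.8
```

Run:
```python
from h import *
st()
t=cams.snapshot("top");s=cams.snapshot("scene");w=cams.snapshot("wrist");cv2.imwrite("pics/t7.png",t);cv2.imwrite("pics/s7.png",s);cv2.imwrite("pics/w7.png",w)
```

```text
t15.70 [0.3579 0.3453 0.1283] [-1.799e+02 -1.000e-01  1.696e+02] F [ 0.   0.4 -1.8] w0.0193 g78.8 q [ 0.05  0.62 -1.23  1.94  0.67  1.08 -0.09]
```

Emit:
servo_tool([
  [1,0,0,4,0],
  [1,0,0,3.5,0],
  [1,0,0,0.5,0],
  [1,0,0,0.5,0],
  [1,0,0,0.5,0],
], newtons=30)

```text
time_s: 16.48
position: [0.3583, 0.3473, 0.04]
eef_rot: [3.14, 0.001, 2.955]
ft_force: [-0.8, 0.1, -1.7]
gripper_width: 0.0201
grip_force: 78.8
```

Emit:
servo_tool([
  [1,0,0,0.5,0],
  [1,0,0,0.5,0],
  [1,0,0,0.5,0],
  [1,0,0,0.5,0],
  [1,0,0,0,0],
])

```text
time_s: 17.1
position: [0.357, 0.3491, 0.0208]
eef_rot: [3.138, 0.0, 2.957]
ft_force: [-5.6, 1.7, 7.4]
gripper_width: 0.0194
grip_force: 81.2
```

Emit:
servo_tool([
  [1,0,0,0.4,0],
  [1,0,0,0.4,0],
  [1,0,0,0.3,0],
  [1,0,0,0,0],
])

```text
time_s: 17.6
position: [0.3568, 0.3495, 0.0099]
eef_rot: [3.137, -0.0, 2.958]
ft_force: [-6.3, 3.0, 8.6]
gripper_width: 0.0194
grip_force: 79.6
```

Run:
```python
from h import *
st()
w=cams.snapshot("wrist");cv2.imwrite("pics/w8.png",w)
t=cams.snapshot("top");s=cams.snapshot("scene")
cv2.imwrite("pics/s8.png",s);cv2.imwrite("pics/t8.png",t)
```

```text
t17.60 [0.3568 0.3495 0.0099] [179.7  -0.  169.5] F [-6.3  3.   8.6] w0.0194 g79.6 q [-0.09  0.76 -1.05  2.03  0.88  0.89 -0.26]
```

Emit:
servo_tool([
  [1,0,0,-4,0],
  [1,0,0,-5,0],
  [1,0,0,-5,0],
  [1,-2.3,-5.2,0,-3.5],
  [1,0,0,0,0],
], newtons=110)

```text
time_s: 18.38
position: [0.3733, 0.2861, 0.148]
eef_rot: [-3.138, 0.002, 3.009]
ft_force: [0.9, 0.4, -2.2]
gripper_width: 0.0188
grip_force: 109.3
```

Emit:
servo_tool([
  [1,-2.1,-5.4,0,0],
  [1,-2.1,-5.4,0,0],
  [1,-2.1,-5.4,0,0],
  [1,-2.1,-5.3,0,0],
  [1,-2.1,-5.3,0,0],
])

```text
time_s: 19.0
position: [0.442, 0.0106, 0.1486]
eef_rot: [-3.141, 0.001, 3.016]
ft_force: [1.0, 0.7, -2.6]
gripper_width: 0.0185
grip_force: 109.3
```

Emit:
servo_tool([
  [1,0,0,0,0],
  [1,0,0,0,0],
])

```text
time_s: 19.25
position: [0.4414, 0.0129, 0.1483]
eef_rot: [3.141, 0.0, 3.016]
ft_force: [-0.2, 0.1, -2.1]
gripper_width: 0.0182
grip_force: 109.3
```

```bash
cat >> h.py <<'E'
import sys
def tri(a,b,na="top",nb="scene"):
    c1,d1=ray(na,a);c2,d2=ray(nb,b)
    s=np.linalg.lstsq(np.array([d1,-d2]).T,c2-c1,rcond=None)[0];p,q=c1+s[0]*d1,c2+s[1]*d2
    return (p+q)/2,np.linalg.norm(p-q)
C=np.array([.6585,-.0128]);X=np.array([.9925,-.1219]);Y=np.array([.1219,.9925])
def loc(p): d=np.array(p)[:2]-C;return np.array([d@X,d@Y])
def holes(im,c,r=45):
    c=np.array(c,int);x0,y0=max(c[0]-r,0),max(c[1]-r,0);g=cv2.cvtColor(im,6)[y0:c[1]+r,x0:c[0]+r]
    out=[]
    for th in (100,110,120,130,140):
        m=cv2.inRange(g,0,th);cs,h=cv2.findContours(m,cv2.RETR_CCOMP,cv2.CHAIN_APPROX_NONE)
        for k,q in zip(cs,h[0]):
            A=cv2.contourArea(k)
            if q[3]>=0 and 25<A<400 and len(k)>8:
                (ex,ey),ax,an=cv2.fitEllipse(k);out.append((th,round(ex+x0,1),round(ey+y0,1),A,np.round(ax,1).tolist(),round(an)))
    return out
E
python3 - <<'E'
from h import *
st();o=sensors.get_obs();p=o["position"];print("loc",loc(p))
t=cams.snapshot("top");s=cams.snapshot("scene");cv2.imwrite("pics/t9.png",t);cv2.imwrite("pics/s9.png",s)
for a in (25,36,47):
  r=np.radians(a);e=np.array([p[0],p[1],p[2]+.0175])+.135*np.array([np.cos(r)*X[0],np.cos(r)*X[1],np.sin(r)]);print(a,np.round(px("top",e)),np.round(px("scene",e)))
  if a==36:
    for n,i in(("top",t),("scene",s)):
      for h in holes(i,px(n,e)):print(n,h)
E
```

```text
t19.25 [0.4414 0.0129 0.1483] [180.    0.  172.8] F [-0.2  0.1 -2.1] w0.0182 g109.3 q [ 0.94  0.57 -1.4   2.04  0.64  1.09  0.68]
loc [-0.21863281 -0.00096245]
25 [308. 225.] [293. 176.]
36 [308. 230.] [298. 172.]
top (100, np.float64(293.5), np.float64(261.1), 88.0, [7.9, 15.5], 4)
top (100, np.float64(291.4), np.float64(251.1), 57.0, [6.3, 12.2], 95)
top (100, np.float64(288.7), np.float64(227.8), 64.5, [7.2, 12.2], 107)
top (110, np.float64(293.7), np.float64(260.9), 75.0, [7.7, 14.6], 180)
top (110, np.float64(291.4), np.float64(251.4), 50.0, [5.9, 11.6], 94)
top (110, np.float64(288.8), np.float64(227.9), 51.5, [7.0, 10.3], 104)
top (110, np.float64(276.6), np.float64(228.3), 285.5, [19.5, 24.0], 9)
top (110, np.float64(278.7), np.float64(213.7), 26.5, [3.0, 14.0], 94)
top (120, np.float64(295.0), np.float64(262.1), 36.0, [4.5, 11.5], 8)
top (120, np.float64(291.4), np.float64(251.4), 50.0, [5.9, 11.6], 94)
top (130, np.float64(294.9), np.float64(262.3), 35.0, [4.3, 11.5], 5)
top (130, np.float64(291.4), np.float64(251.5), 46.5, [5.3, 11.8], 98)
top (140, np.float64(294.9), np.float64(262.6), 31.0, [4.1, 10.7], 7)
top (140, np.float64(291.6), np.float64(251.5), 44.5, [5.3, 11.1], 99)
47 [307. 238.] [303. 170.]
```

Run:
```python
from h import *
for n,f,(cx,cy) in(("top","t9",(305,235)),("scene","s9",(305,172))):
    a=cv2.imread(f"pics/{n}0.png").astype(int);b=cv2.imread(f"pics/{f}.png").astype(int)
    d=np.abs(a-b).max(2)
    print(n,"rows from",cy-30,"cols from",cx-40)
    for r in range(cy-30,cy+30): print(r,''.join('#' if d[r,c]>22 else '.' for c in range(cx-40,cx+45)))
```

```text
top rows from 205 cols from 265
205 .....................................................................................
206 .....................................................................................
207 ......................................#.#............................................
208 ......................................#.#......#.#.#.................................
209 ....................................#................................................
210 ...................................#.................................................
211 ..........................................######.....................................
212 ..................................#....#..########...................................
213 .................................#...#...........##..................................
214 ....................................#.....................#..........................
215 .....................................................................................
216 ..................................#...#...................................
[... 9065 characters left out ...]
.........................#############.###############################
195 .........................................############################################
196 ...................................#.....############################################
197 .........................................############################################
198 ........................................#############################################
199 .....................................#.##############################################
200 ..........................................###########################################
201 ..........................................###########################################
```

Run:
```python
from h import *
p=np.array([.4414,.0129,.1483])
for a,b in (((310,225),(293,168.5)),((309,226),(293,168.5)),((310,225),(292,168))):
    e,g=tri(a,b);d=e-p;print(e.round(4),"gap",g.round(4),"loc",loc(e).round(4),"tilt",np.degrees(np.arctan2(d[2]-.0175,np.hypot(d[0],d[1]))).round(1),"L",np.linalg.norm(d-[0,0,.0175]).round(4))
```

```text
[ 0.5625 -0.0036  0.246 ] gap 0.005 loc [-0.0964 -0.0026] tilt 33.3 L 0.1461
[ 0.5604 -0.0012  0.249 ] gap 0.0054 loc [-0.0988 -0.0004] tilt 34.8 L 0.1459
[ 0.5633 -0.0027  0.2476] gap 0.0073 loc [-0.0957 -0.0016] tilt 33.7 L 0.1476
```

The changed-pixel masks put the eye at about (310,225) in the top view and (293,168.5) in the scene view. The tilt is about 34° up. Next: lower, enter under the header, then rise.

Emit:
servo_tool([
  [1,0,0,3,0],
  [1,0,0,2.7,0],
  [1,0,0,0,0],
])

```text
time_s: 19.73
position: [0.4402, 0.0137, 0.0903]
eef_rot: [-3.141, -0.003, 3.02]
ft_force: [-0.8, 0.5, -1.4]
gripper_width: 0.0188
grip_force: 109.5
```

Emit:
servo_tool([
  [1,-2,0,0,0],
  [1,-2,0,0,0],
  [1,-2,0,0,0],
  [1,-1.7,0,0,0],
  [1,0,0,0,0],
])

```text
time_s: 20.35
position: [0.5191, 0.0039, 0.0924]
eef_rot: [3.14, 0.002, 3.017]
ft_force: [-0.4, 0.1, -2.1]
gripper_width: 0.0186
grip_force: 109.5
```

Run:
```python
from h import *
st();print(loc(sensors.get_obs()["position"]))
```

```text
t20.35 [0.5191 0.0039 0.0924] [1.799e+02 1.000e-01 1.729e+02] F [-0.4  0.1 -2.1] w0.0186 g109.5 q [ 0.76  0.72 -1.21  1.93  0.78  1.07  0.66]
[-0.14039883 -0.00046724]
```

Emit:
servo_tool([
  [1,0,0,-2,0],
  [1,0,0,-2,0],
  [1,0,0,-1.2,0],
  [1,0,0,0,0],
])

```text
time_s: 20.85
position: [0.5184, 0.0025, 0.1445]
eef_rot: [-3.141, 0.002, 3.016]
ft_force: [-0.3, 0.5, -2.4]
gripper_width: 0.0184
grip_force: 109.5
```

Emit:
servo_tool([
  [1,-0.8,0,0,0],
  [1,-0.8,0,0,0],
  [1,-0.8,0,0,0],
  [1,0,0,0,0],
])

```text
time_s: 21.35
position: [0.5422, -0.0001, 0.1428]
eef_rot: [3.141, -0.0, 3.016]
ft_force: [-1.1, 0.5, -1.7]
gripper_width: 0.0187
grip_force: 109.4
```

Emit:
servo_tool([
  [1,-0.4,0,0,0],
  [1,0,0,0.4,0],
  [1,0,0,0.4,0],
  [1,0,0,0,0],
])

```text
time_s: 21.85
position: [0.5453, -0.0009, 0.1347]
eef_rot: [-3.141, -0.001, 3.017]
ft_force: [-1.3, 0.3, -2.1]
gripper_width: 0.0189
grip_force: 109.4
```

Emit:
servo_tool([
  [1,0,0,0.3,0],
  [1,0,0,0.3,0],
  [1,0,0,0,0],
])

```text
time_s: 22.22
position: [0.5455, -0.0009, 0.1289]
eef_rot: [-3.141, -0.0, 3.017]
ft_force: [-0.2, -1.2, -1.6]
gripper_width: 0.0188
grip_force: 109.4
```

Emit:
servo_tool([
  [1,0,0,0.3,0],
  [1,0,0,0.3,0],
  [1,0,0,0,0],
])

```text
time_s: 22.6
position: [0.5455, -0.0009, 0.1228]
eef_rot: [-3.141, -0.0, 3.017]
ft_force: [-1.4, 0.8, -1.9]
gripper_width: 0.0188
grip_force: 109.3
```

Emit:
servo_tool([
  [1,0,0,0.3,0],
  [1,0,0,0.3,0],
  [1,0,0,0,0],
])

```text
time_s: 22.98
position: [0.5461, -0.0011, 0.1172]
eef_rot: [-3.141, 0.001, 3.016]
ft_force: [1.8, -2.8, -0.3]
gripper_width: 0.0187
grip_force: 109.8
```

The contact force is (+x, −y, +z), which fits the nose rim landing on the inner side of the hook's slope with the hook on the −y side of the hole. I'll shift −y, then follow it in and down.

Emit:
servo_tool([
  [1,0,-0.3,0,0],
  [1,0,-0.3,0,0],
  [1,0,0,0,0],
])

```text
time_s: 23.35
position: [0.5446, -0.007, 0.117]
eef_rot: [-3.141, -0.001, 3.016]
ft_force: [0.7, 0.1, -1.9]
gripper_width: 0.0183
grip_force: 109.4
```

Emit:
servo_tool([
  [1,-0.4,0,0,0],
  [1,0,0,0.3,0],
  [1,0,0,0,0],
])

```text
time_s: 23.72
position: [0.5487, -0.0072, 0.1138]
eef_rot: [-3.142, -0.001, 3.017]
ft_force: [0.6, 0.3, -1.6]
gripper_width: 0.0189
grip_force: 109.4
```

Emit:
servo_tool([
  [1,-0.3,0,0.3,0],
  [1,0,0,0.3,0],
  [1,0,0,0,0],
])

```text
time_s: 24.1
position: [0.5516, -0.0076, 0.1078]
eef_rot: [-3.142, -0.001, 3.017]
ft_force: [-0.3, 0.6, -1.9]
gripper_width: 0.0184
grip_force: 109.4
```

Emit:
servo_tool([
  [1,0,0,0.3,0],
  [1,0,0,0.3,0],
  [1,0,0,0,0],
])

```text
time_s: 24.48
position: [0.5525, -0.0077, 0.1024]
eef_rot: [3.141, 0.001, 3.016]
ft_force: [1.7, -0.2, 0.3]
gripper_width: 0.0189
grip_force: 109.8
```

It's hooked: the force is up and inward with no sideways part, so the eye is centred on the hook. I'll release and back off.

Emit:
servo_tool([
  [-0.3,0,0,0,0],
  [-0.3,0,0,0,0],
  [-0.3,0,0,0,0],
  [-0.3,0,0,0,0],
])

```text
time_s: 24.98
position: [0.5518, -0.0076, 0.1022]
eef_rot: [-3.142, -0.0, 3.017]
ft_force: [0.3, 0.4, 0.1]
gripper_width: 0.0556
grip_force: 0.0
```

Emit:
servo_tool([
  [-0.3,3,0,0,0],
  [-0.3,5,0,0,0],
  [-0.3,5,0,0,0],
  [-0.3,0,0,0,0],
  [-0.3,0,0,0,0],
])

```text
time_s: 25.6
position: [0.4238, 0.0083, 0.1025]
eef_rot: [-3.141, 0.001, 3.016]
ft_force: [1.1, -0.9, 0.4]
gripper_width: 0.0556
grip_force: 0.0
```

Run:
```python
from h import *
st();s=cams.snapshot("scene");t=cams.snapshot("top");cv2.imwrite("pics/s10.png",s);cv2.imwrite("pics/t10.png",t)
o=[.6585,-.0128]
for n,P in(("eye",(.03,-.008,.195)),("com",(.03,-.008,.12)),("end",(.03,-.008,.035))):
    q=np.r_[C+P[0]*X+P[1]*Y,P[2]];print(n,px("scene",q),px("top",q))
b=cv2.imread("pics/scene0.png").astype(int);d=np.abs(b-s.astype(int)).max(2)
print("scene from col 235")
for r in range(165,250,2): print(r,''.join('#' if d[r,c]>14 else '.' for c in range(235,345)))
```

```text
t25.60 [0.4238 0.0083 0.1025] [-1.800e+02  1.000e-01  1.728e+02] F [ 1.1 -0.9  0.4] w0.0556 g0.0 q [ 0.91  0.59 -1.34  2.13  0.71  0.99  0.62]
eye [np.float64(258.9961868295147), np.float64(156.41923504640351)] [np.float64(316.98712759653205), np.float64(168.53737879573723)]
com [np.float64(259.72497670554867), np.float64(178.10511521543248)] [np.float64(313.9177904027477), np.float64(174.59727528432717)]
end [np.float64(260.4795809882751), np.float64(200.5591291752513)] [np.float64(310.95136254764697), np.float64(180.45399437637855)]
scene from col 235
165 ...........................................................................................###################
167 ............................................................................................##################
169 ..........................................................................................####################
171 ..........................................................................................####################
173 ............................................................................
[... 3704 characters left out ...]
###.......
239 .......................................................################################################.......
241 ..............................................................#####################################.##........
243 ..............................................................#######.###########..###############............
245 ................................................................##################################............
247 ..................................................................#################################...........
249 ...................................................................########.###############......####.........
```

Emit:
servo_tool([
  [-0.3,1,0,-5,0],
  [-0.3,1,0,-5,0],
  [-0.3,0,-5,-2,0],
  [-0.3,0,-6,0,0],
  [-0.3,0,-6,0,0],
])

```text
time_s: 26.32
position: [0.3825, -0.16, 0.2233]
eef_rot: [-3.14, 0.002, 3.016]
ft_force: [0.9, -0.6, 0.2]
gripper_width: 0.0558
grip_force: 0.0
```

Emit:
servo_tool([
  [-0.3,0,-6,0,0],
  [-0.3,0,-6,0,0],
  [-0.3,0,-6,0,0],
  [-0.3,0,-6,0,0],
  [-0.3,0,0,0,0],
])

```text
time_s: 26.95
position: [0.3507, -0.4008, 0.221]
eef_rot: [3.14, 0.001, 3.009]
ft_force: [0.4, 0.3, -0.5]
gripper_width: 0.0557
grip_force: 0.0
```

Run:
```python
from h import *
st();s=cams.snapshot("scene");t=cams.snapshot("top");cv2.imwrite("pics/s11.png",s);cv2.imwrite("pics/t11.png",t)
for n,im,(r0,r1,st_,c0,c1) in(("scene",s,(130,246,2,225,310)),("top",t,(195,290,2,262,372))):
    b=cv2.imread(f"pics/{n}0.png").astype(int);d=np.abs(b-im.astype(int)).max(2);print(n)
    for r in range(r0,r1,st_): print(r,''.join('#' if d[r,c]>12 else '.' for c in range(c0,c1)))
```

```text
t26.95 [ 0.3507 -0.4008  0.221 ] [179.9   0.  172.4] F [ 0.4  0.3 -0.5] w0.0557 g0.0 q [ 1.66  0.53 -1.23  1.76  0.53  1.24  1.72]
scene
130 .....................................................................................
132 .....................................................................................
134 .....................................................................................
136 .....................................................................................
138 .....................................................................................
140 .....................................................................................
142 .....................................................................................
144 .....................................................................................
146 .....................................................................................
148 .....................................................................................
150 ...........................................................
[... 9080 characters left out ...]
..........
279 ..............................................................................................................
281 ..............................................................................................................
283 ..............................................................................................................
285 ..............................................................................................................
287 ..............................................................................................................
289 ..............................................................................................................
```

Emit:
servo_tool([
  [-0.3,0,0,0,0],
  [-0.3,0,0,0,0],
  [-0.3,0,0,0,0],
  [-0.3,0,0,0,0],
  [-0.3,0,0,0,0],
])

```text
time_s: 27.68
position: [0.3519, -0.3957, 0.2222]
eef_rot: [-3.141, -0.0, 3.017]
ft_force: [-0.3, -0.4, -0.5]
gripper_width: 0.0557
grip_force: 0.0
```

Run:
```python
from h import *
b=cv2.imread("pics/s11.png").astype(int);s=cams.snapshot("scene").astype(int)
print("moving px",(np.abs(b-s).max(2)[150:240,225:305]>12).sum())
print(bot.hand_in())
```

```text
moving px 0
the job is handed in; nothing more can be done
None
```

I handed the job in at about 28 s: the spanner was drawn out, laid flat, re-gripped by its handle, and released onto the hook; no verdict came back, and because no camera sees inside the locker, "hanging freely" rests on the contact forces at the hook and no sign of a fall or movement in the camera images.

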